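# Close the thermal cycler and start the run

## Robot

A 6-joint arm with a two-finger parallel gripper is mounted at the origin on the work surface. World frame = base frame: x ahead of the robot, y to its left, z up, the work surface at z = 0. Lengths are in m, angles in rad, forces in N, time in s.
With the tool pointing down it reaches from about 0.325 to 0.9 m from the base axis. Payload 3.5 kg.
Tool frame: the origin (TCP) lies on the centre line of the jaws, within the pads' length; the fingertips stand 19 mm ahead of it and the grasp point (between the pads) is the TCP (manip.tip_reach is the distance from the TCP to the fingertips, in m); z points along the fingers, y is the line along which they close (so a half turn about z gives the same grasp; the last joint's range is limited). The gripper opens to 85 mm and grips with 20 to 120 N. Pads are 22 mm wide; open, the fingers measure 114 mm over their backs; the gripper's body (76 mm by 85 mm) begins 54 mm behind the grasp point. The pads swing forward as they close: fully open they stand 13 mm farther back than shut.
Start: joints at [1.22, 0.276, -0.026, 1.268, 0, 1.467], TCP at [0.153, 0.606, 0.25] pointing down, gripper open.
Joint ranges: [-3.12, 3.12], [-0.85, 1.88], [-1.08, 1.24], [-1.95, 2.15], [-1.57, 1.53], [-3.14, 3.14]. Speed limits (rad/s): [2.57, 2.57, 3.14, 3.14, 3.14, 3.14].

## Interface

Orientations are given as a unit quaternion [x, y, z, w].
In Python, from bench import manip, camera, camera_params, nets gives the robot as it stands.
- The arm moves only by the shell command python3 -m jog 'ROWS'. ROWS is text: rows parted by semicolons, each of 7 numbers parted by spaces: the turn, a rotation vector about the tool's x, y, z normalised to -1 to 1, where 1 is 90 degrees, then the shift along the tool's x, y, z normalised to -1 to 1, where 1 is 0.04 m, then the opening, from 0 (shut) to 1 (fully open). In form: ax ay az x y z fingers; .... A call has 1 to 10 rows; each row shifts and turns the commanded pose from where the row before left it, along the tool's axes as they then stand; what a row does not reach is not made up. A row lasts 1/12 s, in which the tool goes at most 41.7 mm and 7.16 degrees, less where a joint would pass 70% of its speed; a pose out of reach is approached as far as the arm can. A call with a number of a shift or a turn outside -1 to 1 is refused whole. A call with a gripper value outside its range is refused whole. The fingers move at their own pace and stop on an object; the grip force is fixed at half the most. Time passes only in rows, so rows that do not move let the fingers close. It gives the time, the measured TCP pose, the force, the opening and the grip force at its end, in the units of the state.
- manip.sense(): the state, without advancing time (a new reading comes with each control period).
- camera(name): name is "side" or "top" or "wrist"; returns the picture (420x560x3 uint8, red, green, blue); there is no depth.
- camera_params(name): a dict with "fovy" (degrees; the focal length in pixels is half the picture's height over the tangent of half this angle, whatever the lens; pixels are square), "cx", "cy" (the principal point, pixels), "rvec" (rotation vector, rad) and "tvec" (3), from world to camera coordinates, as OpenCV has them. Camera axes: x right, y down, z forward; pixel columns grow to the right and rows downward; lengths in m; the calibration is good to about 2 mm. The wrist camera is an equidistant fisheye: a pixel r from the principal point sees the ray r / f radians off the axis. A picture is of the moment at which its call begins: read the wrist's pose just before it. camera_params takes no time and is no camera call; for the wrist camera it gives the pose at the moment of the call.
- manip.close_job(): hands the job in; it is judged then, once.
Trained networks look in the newest picture that a camera, given by its name, has taken for a name from the list of things; names that differ only in an ending like _2 or _b are one class to them, and where a whole thing is asked for, a point or a joint stands for the part that bears it (a point fixed in the world has none). Each returns a list of dicts, best first, with "conf" (0 to 1); they miss things now and then, are a little off and sometimes report something else, mostly with a low value. They report only what shows in the picture. A call takes as long as a camera call.
- nets.spot_in(camera, thing): "box" ([left, top, right, bottom] in pixels, round what is visible of it).
- nets.silhouettes(camera, thing): "mask" (420x560 bool, what is visible of it) and "box" ([left, top, right, bottom] in pixels, round what is visible of it).
The state is a dict: "time_s": time; "joint_positions": joint angles; "qd": joint speeds; "effort": joint torques, N m; "ee_pos": TCP position; "orientation": TCP orientation; "force": force on the tool from outside, world axes, zero at the start; "wrist_torque": the same for the moment, N m; "gripper_width": finger opening in m; "grip_force": force on a finger pad.
Only numpy, scipy, OpenCV 4.12 (cv2) and the standard library are available. Lean on these libraries where they do the work, as an engineer would, in place of code of your own. Each camera call takes 0.05 s, during which the arm holds its last target. There are 200 camera calls.

## Task

Get the thermal cycler running using only your fingertips: gently push the tray with the orange tube block fully home, then push the blue lid down until it is fully shut, then press the green start button all the way down and let go. Lift and carry nothing: the tube block stays seated in its tray. Do not press the red button, do not press the green one before tray and lid are closed, and leave everything else on the bench where it stands.

Things in the scene. Friction and masses are not known exactly. Their poses are not given: they have to be found in the camera images.
- cycler: Thermal cycler fixed to the bench, white and grey, 260 deep (x) x 300 wide (y); origin under its centre, on the bench; front faces its -x (the robot), its +y is left seen from the robot. Only position and yaw vary. Control side: y -150 to -25, x -130 to 50, top at 115. Behind x = 50 the housing is 140 high. Tray and lid are centred on y = 50.
- tray (a joint): How far the tray is slid out towards the robot, along the cycler's -x, in m: 0 = fully home against its stop, up to 0.09. It slides with about 2.5 N of friction and some drag and stays where it is left.
- tray_front (a point): Centre of the outer face of the tray's blue front panel, 148 wide, 47 high, 12 thick, flat, its top 100 above the bench. Axes as the cycler's. It moves with the tray; with the tray home it is 142 in front of the cycler's origin. The orange tube block starts 24 mm behind this face.
- lid (a joint): Opening angle of the blue lid in rad: 0 = fully shut and flat, up to 1.45. It swings on a level hinge at its rear, along the cycler's y; stiff, it stays at any angle. A few N downwards on its front edge moves it, more when steep.
- lid_hinge (a point): Point on the lid's hinge axis, at mid-width, 118 above the bench; fixed to the cycler, axes as the cycler's. The lid reaches from here 150 towards the robot, is 170 wide; its outer face is 27 above the plane of the hinge (145 above the bench when shut).
- lid_edge (a point): Middle of the lid's front edge on its outer (upper) face, 150 from the hinge; axes turn with the lid.
- start (a joint): Travel of the green start button in m: 0 up, 0.006 fully down (5 N); springs back.
- start_top (a point): Centre of the top of the green start button, round, 32 across, on a dark housing on the control side; pressed straight down. The green and red buttons stand about 60 mm apart one behind the other, and either may be the nearer one.
- stop (a joint): Travel of the red stop button in m, as the green one.
- stop_top (a point): Centre of the top of the red stop button, 32 across.
- plate (a joint): How far the orange tube block is lifted straight up out of its seat in the tray, in m: 0 = seated (held down only by its weight), up to 0.08.
- plate_top (a point): Centre of the top of the orange tube block, at the height of its tube caps, 98 above the bench when seated; block 85 x 127 (cycler's y), 28 high, capped tubes to 37. It rides in the tray.
- foam_rack: Yellow foam rack of tubes 100 x 150 x 53 high, loose on the bench; origin under its centre.
- mini_rack: Small blue tube rack 50 x 90 x 44 high, loose; origin under its centre.
- amber_bottle: Amber glass bottle, white cap, 68 across, 150 high, loose; origin under its centre.
- blue_bottle: Clear glass bottle, blue cap, 68 across, 150 high, loose; origin under its centre.
- flask: Green glass conical flask 84 across the foot, 125 high, loose; origin under its centre.
- tip_box: Grey tip box with red lid, 80 x 116 x 68 high, loose; origin under its centre.
- beaker: White beaker 64 across, 80 high, loose; origin under its centre.

How it is judged:
By the outcome, as a careful person would: the job done as asked, in the order asked, and still so for the second after the job is handed in, with the robot touching nothing.
It also fails if it takes over 58 s, if anything falls off the work surface, if the arm or the gripper's body presses on something with over 40 N, if the wrist force passes 120 N, or if a joint passes its speed limit or range.

## Working session

There is one attempt and no reset: what is moved stays moved. The work goes in short steps, Python scripts to look and compute and a shell command to move; the robot and the scene stay as the last step left them, time stands still between calls to the robot, and variables do not carry over. Pictures are saved under pics/ and viewed, at most 10 in all, crops included, and the job is handed in when it is done.

```bash
mkdir -p pics; ls
cat > h.py <<'E'
import numpy as np,cv2
from bench import manip,camera,camera_params,nets
def K(p):
    f=210/np.tan(np.radians(p['fovy'])/2);return f
def ray(name,u,v):
    p=camera_params(name);f=K(p);R=cv2.Rodrigues(np.array(p['rvec'],float))[0];t=np.array(p['tvec'],float)
    d=np.array([(u-p['cx'])/f,(v-p['cy'])/f,1.])
    return -R.T@t,R.T@d
def atz(name,u,v,z):
    o,d=ray(name,u,v);return o+d*(z-o[2])/d[2]
def proj(name,P):
    p=camera_params(name);f=K(p);R=cv2.Rodrigues(np.array(p['rvec'],float))[0]
    c=np.atleast_2d(P)@R.T+np.array(p['tvec'],float)
    return c[:,:2]/c[:,2:]*f+[p['cx'],p['cy']]
E
python3 - <<'E'
from h import *
for n in('top','side'):
    cv2.imwrite(f'pics/{n}0.png',camera(n)[...,::-1])
    for t in('tray_front','lid','start_top','stop_top','plate','cycler'):
        r=nets.spot_in(n,t); print(n,t,[(np.round(a['box']).tolist(),round(a['conf'],2)) for a in r[:2]])
    p=camera_params(n);print(p)
print(manip.sense())
E
```

```text
pics
top tray_front [([245.0, 191.0, 304.0, 236.0], 0.98), ([393.0, 145.0, 420.0, 170.0], 0.68)]
top lid [([247.0, 190.0, 300.0, 235.0], 0.71), ([249.0, 146.0, 316.0, 181.0], 0.66)]
top start_top [([324.0, 174.0, 335.0, 185.0], 0.39)]
top stop_top [([255.0, 196.0, 299.0, 231.0], 0.59), ([326.0, 195.0, 333.0, 204.0], 0.48)]
top plate [([256.0, 195.0, 298.0, 229.0], 0.84)]
top cycler [([241.0, 117.0, 355.0, 235.0], 0.85)]
{'fovy': 49.10002299643673, 'cx': 281.1719332186688, 'cy': 210.76223197307186, 'rvec': array([ 2.14009751, -2.1621471 ,  0.11890111]), 'tvec': array([-0.01059276,  0.53873699,  1.37239342])}
side tray_front [([269.0, 221.0, 318.0, 271.0], 0.62)]
side lid [([214.0, 160.0, 273.0, 240.0], 0.88)]
side start_top []
side stop_top [([275.0, 185.0, 293.0, 190.0], 0.39), ([263.0, 185.0, 269.0, 196.0], 0.28)]
side plate [([269.0, 221.0, 316.0, 263.0], 0.77), ([336.0, 195.0, 359.0, 225.0], 0.4)]
side cycler [([172.0, 158.0, 320.0, 290.0], 0.91), ([336.0, 192.0, 358.0, 224.0], 0.75)]
{'fovy': 44.302088745590154, 'cx': 283.6450490633836, 'cy': 218.45984276510006, 'rvec': array([ 0.04733838, -2.79279957,  1.38694438]), 'tvec': array([0.54953785, 0.12417363, 1.31101112])}
{'time_s': 0.7, 'joint_positions': array([ 1.21960117e+00,  2.76326011e-01, -2.63564871e-02,  1.26800555e+00,
        2.39325647e-05,  1.46736943e+00]), 'qd': array([-3.66840052e-04, -8.63073291e-04,  6.59334377e-05, -4.44289325e-04,
       -1.01233550e-03, -1.13549727e-03]), 'effort': array([-6.76689378e-04, -4.45329523e+01,  2.95480013e+01,  5.84807403e-04,
       -1.21160901e-04,  1.63750730e-06]), 'ee_pos': array([0.15330092, 0.60592445, 0.25037983]), 'orientation': array([1.23567491e-01, 9.92336169e-01, 5.54428500e-05, 5.42184744e-07]), 'force': array([1.17705459, 0.43823845, 0.29008624]), 'wrist_torque': array([-0.01635963,  0.00210391, -0.0188493 ]), 'grip_force': 0.0, 'gripper_width': 0.08550035007199533}
```

```bash
python3 -c "
import cv2
a=cv2.imread('pics/top0.png');b=cv2.imread('pics/side0.png')
cv2.imwrite('pics/topc.png',cv2.resize(a[90:270,200:440],None,fx=3.3,fy=3.3,interpolation=2))
cv2.imwrite('pics/sidec.png',cv2.resize(b[130:310,150:390],None,fx=3.3,fy=3.3,interpolation=2))"
```

```text
(no output)
```

View pics/topc.png

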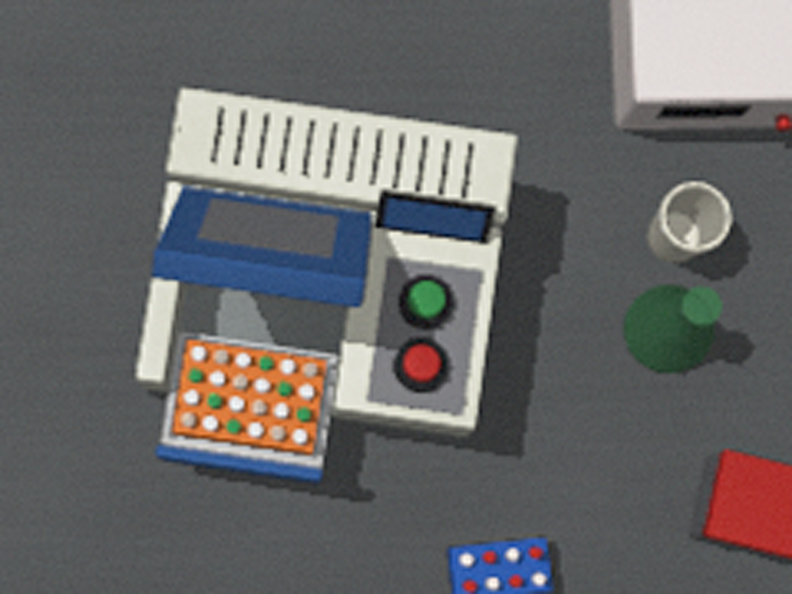

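View pics/sidec.png

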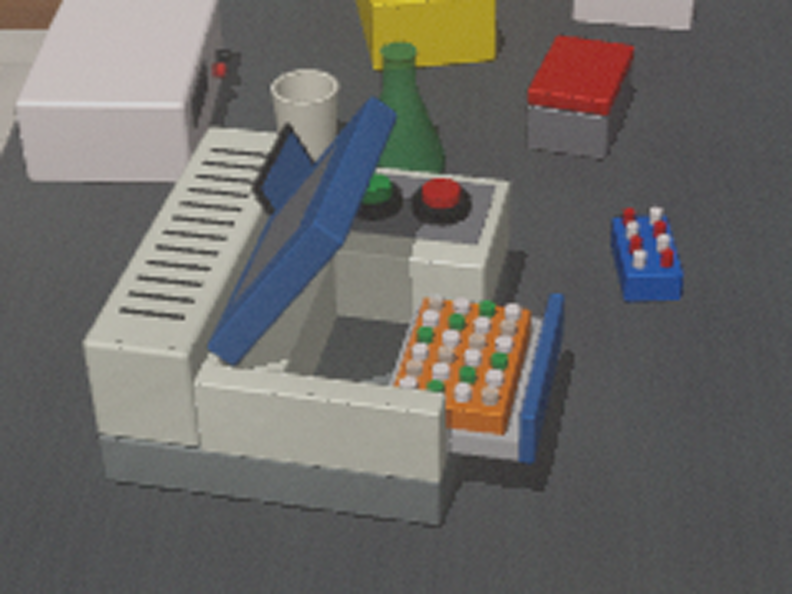

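View pics/top0.png

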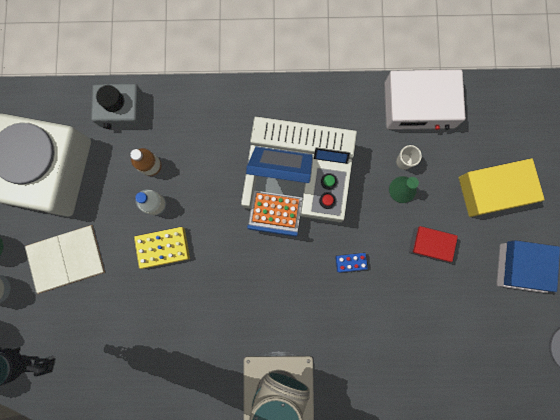

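```bash
cat > fit.py <<'E'
from h import *
from scipy.optimize import least_squares
T=lambda x,y:(200+x/3.3,90+y/3.3)
S=lambda x,y:(150+x/3.3,130+y/3.3)
fixed=[('top',(-.13,-.15,.115),T(473,430)),('top',(-.13,-.025,.115),T(337,412)),('top',(.13,.15,.14),T(181,88)),('top',(.13,-.15,.14),T(516,133)),
('side',(-.13,-.15,.115),S(510,183)),('side',(.05,.15,.14),S(187,357)),('side',(.13,.15,.14),S(87,343)),('side',(.13,-.15,.14),S(212,130))]
tray=[('top',(0,.074,.1),T(157,457)),('top',(0,-.024,.1),T(320,478)),('side',(0,-.024,.1),S(563,297))]
lid=[('top',.085,T(153,276)),('top',-.085,T(360,303)),('side',.085,S(315,230)),('side',-.085,S(372,98))]
def W(p,L): c,s=np.cos(p[2]),np.sin(p[2]);return np.array([p[0]+c*L[0]-s*L[1],p[1]+s*L[0]+c*L[1],L[2]])
def res(p):
    r=[proj(n,W(p,L))[0]-o for n,L,o in fixed]
    tr=[('top',(-.142-p[3],.124,.1),tray[0][2]),('top',(-.142-p[3],-.024,.1),tray[1][2]),('side',(-.142-p[3],-.024,.1),tray[2][2])]
    r+=[proj(n,W(p,L))[0]-o for n,L,o in tr]
    a=p[4];x=p[5]-.15*np.cos(a)+.027*np.sin(a);z=.118+.15*np.sin(a)+.027*np.cos(a)
    r+=[proj(n,W(p,(x,.05+y,z)))[0]-o for n,y,o in lid]
    return np.array(r).ravel()
if __name__=='__main__':
    s=least_squares(res,[.63,.0,-.1,.05,.7,.04],loss='soft_l1');p=s.x
    print(np.round(p,4));print(np.round(res(p).reshape(-1,2),1).tolist())
    for nm,q in(('green',(428,298)),('red',(421,362))):
        P=atz('top',*T(*q),.13);c,sn=np.cos(p[2]),np.sin(p[2]);d=P[:2]-p[:2];print(nm,P,c*d[0]+sn*d[1],-sn*d[0]+c*d[1])
    for nm,q in(('green',(378,185)),('red',(441,190))): print(nm,atz('side',*S(*q),.13))
    a=p[4];x=p[5]-.15*np.cos(a)+.027*np.sin(a);z=.118+.15*np.sin(a)+.027*np.cos(a)
    print('edge',W(p,(x,.05,z)),'hinge',W(p,(p[5],.05,.118)),'tray',W(p,(-.142-p[3],.05,.0765)))
E
python3 fit.py
```

```text
[ 0.6494 -0.0677 -0.1548  0.0483  0.8564  0.0321]
[[0.3, 0.4], [-1.7, -0.4], [-1.4, 0.1], [-0.1, 0.5], [0.5, -1.4], [1.0, -0.6], [-1.5, -0.3], [-1.1, -2.1], [-1.1, -0.3], [0.0, 0.6], [-0.2, -1.8], [-0.6, -5.4], [1.1, -4.6], [1.7, -0.0], [1.6, 0.5]]
green [ 0.61294307 -0.15721602  0.13      ] -0.022264624977029808 -0.09404462951092618
red [ 0.55686253 -0.14992149  0.13      ] -0.07879923695517237 -0.09548488668608915
green [ 0.6062006  -0.16068194  0.13      ]
red [ 0.5548309  -0.15476764  0.13      ]
edge [ 0.61195473 -0.0112735   0.2490126 ] hinge [ 0.68889949 -0.0232819   0.118     ] tray [0.46915343 0.01101283 0.0765    ]
```

```bash
sed -i "s/T(153,276)/T(158,250)/;s/T(360,303)/T(364,276)/" fit.py
cat >> h.py <<'E'
from scipy.spatial.transform import Rotation as Ro
CY=np.array([.6494,-.0677]);YAW=-.1548
def loc(P): 
    c,s=np.cos(YAW),np.sin(YAW);d=np.array(P[:2])-CY;return np.array([c*d[0]+s*d[1],-s*d[0]+c*d[1],P[2]])
def wor(L):
    c,s=np.cos(YAW),np.sin(YAW);return np.array([CY[0]+c*L[0]-s*L[1],CY[1]+s*L[0]+c*L[1],L[2]])
def go(P):
    """shift in tool units (of 40 mm) and turn in units of 90 deg to reach TCP at world P, tool square to cycler"""
    s=manip.sense();R=Ro.from_quat(s['orientation'])
    c,n=np.cos(YAW),np.sin(YAW)
    G=Ro.from_matrix(np.array([[-c,-n,0],[-n,c,0],[0,0,-1]]))
    print('turn',np.round((R.inv()*G).as_rotvec()/(np.pi/2),3),'shift old axes',np.round(R.inv().apply(P-s['ee_pos'])/.04,2),'new axes',np.round(G.inv().apply(P-s['ee_pos'])/.04,2))
E
python3 fit.py; python3 -c "
from h import *
print(manip.tip_reach)
go(wor([-.142-.048-.05,.05,.25]))"
```

```text
0.019
turn [ 0.    -0.    -0.059] shift old axes [-1.006e+01 -1.260e+01  1.000e-02] new axes [-8.850e+00 -1.348e+01  1.000e-02]Traceback (most recent call last):
  File "fit.py", line 18, in <module>
    s=least_squares(res,[.63,.0,-.1,.05,.7,.04],loss='soft_l1');p=s.x
    return func(*args, **kwargs)
    result = trf(vector_fun.fun, vector_fun.jac, x0, f0, J0, lb, ub, ftol, xtol,
                 gtol, max_nfev, x_scale, loss_function, tr_solver,
                 tr_options.copy(), verbose, callback=callback_wrapped)
    return trf_no_bounds(
        fun, jac, x0, f0, J0, ftol, xtol, gtol, max_nfev, x_scale,
        loss_function, tr_solver, tr_options, verbose, callback=callback)
    f_new = fun(x_new)
    self._update_fun()
    ~~~~~~~~~~~~~~~~^^
    self.f = self.fun_wrapped(xp_copy(self.x))
             ~~~~~~~~~~~~~~~~^^^^^^^^^^^^^^^^^
    return np.atleast_1d(self.fun(x))
                         ~~~~~~~~^^^
    return self.f(x, *self.args, **self.kwargs)
           ~~~~~~^^^^^^^^^^^^^^^^^^^^^^^^^^^^^^
  File "fit.py", line 13, in res
    r+=[proj(n,W(p,L))[0]-o for n,L,o in tr]
        ~~~~^^^^^^^^^^
  File "h.py", line 12, in proj
    p=camera_params(name);f=K(p);R=cv2.Rodrigues(np.array(p['rvec'],float))[0]
ValueError: time passes only in moves, steps and waits
```

```bash
sed -i '2a from functools import lru_cache\ncamera_params=lru_cache(camera_params)' h.py; python3 fit.py
python3 -m jog '0 0 -0.059 0 0 0 0; 0 0 0 -0.5 -0.75 0 0; 0 0 0 -0.5 -0.75 0 0; 0 0 0 -0.5 -0.75 0 0; 0 0 0 -0.5 -0.75 0 0; 0 0 0 -0.5 -0.75 0 0; 0 0 0 -0.5 -0.75 0 0; 0 0 0 -0.5 -0.75 0 0; 0 0 0 -0.5 -0.75 0 0; 0 0 0 -0.5 -0.75 0 0'
python3 -m jog '0 0 0 -0.5 -0.75 0 0; 0 0 0 -0.5 -0.75 0 0; 0 0 0 -0.5 -0.75 0 0; 0 0 0 -0.5 -0.75 0 0; 0 0 0 -0.5 -0.75 0 0; 0 0 0 -0.5 -0.75 0 0; 0 0 0 -0.5 -0.75 0 0; 0 0 0 -0.3 -0.7 0 0; 0 0 0 -0.1 -0.7 0 0; 0 0 0 0 0 0 0'
python3 - <<'E'
from h import *
go(wor([-.142-.048-.05,.05,.085]))
cv2.imwrite('pics/w1.png',camera('wrist')[...,::-1])
s=manip.sense();print(s['ee_pos'],s['force'],s['gripper_width'])
E
```

```text
[ 0.6494 -0.0682 -0.1537  0.0482  0.8543  0.0381]
[[0.5, 0.3], [-1.5, -0.4], [-1.3, 0.1], [0.0, 0.5], [0.4, -1.5], [1.2, -0.7], [-1.3, -0.3], [-1.1, -2.1], [-0.9, -0.3], [0.3, 0.6], [-0.2, -2.0], [-1.6, 0.4], [0.3, 1.5], [-0.7, -0.4], [-0.7, 0.2]]
green [ 0.61294307 -0.15721602  0.13      ] -0.022374250142334844 -0.09355836975015232
red [ 0.55686253 -0.14992149  0.13      ] -0.07891041461243309 -0.09493633900225767
green [ 0.6062006  -0.16068194  0.13      ]
red [ 0.5548309  -0.15476764  0.13      ]
edge [ 0.617449   -0.01264291  0.24885193] hinge [ 0.69467344 -0.02460783  0.118     ] tray [0.4690654  0.01034718 0.0765    ]
time_s: 1.53
ee_pos: [0.2898, 0.3098, 0.2506]
orientation: [0.077, 0.997, 0.0, 0.0]
force: [0.9, 0.5, -0.4]
gripper_width: -0.0001
grip_force: 0.0
time_s: 2.37
ee_pos: [0.4031, 0.0206, 0.2506]
orientation: [0.08, 0.997, -0.001, 0.0]
force: [-0.5, 0.6, 0.0]
gripper_width: 0.0001
grip_force: 0.0
turn [-0.001  0.001 -0.004] shift old axes [-0.42  0.03  4.14] new axes [-0.42  0.02  4.14]
[0.40277704 0.02242412 0.25052511] [-0.67582473  0.39075554  0.00596827] 8.653764800406936e-05
```

View pics/w1.png

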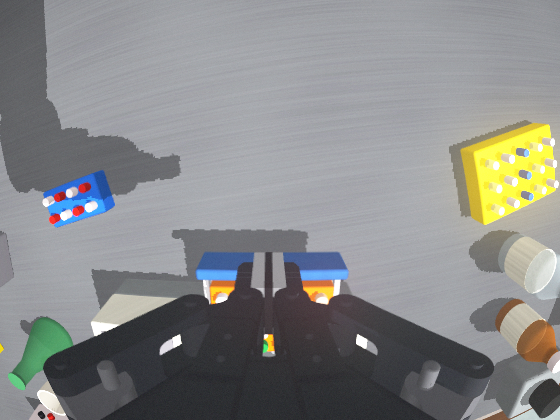

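```bash
python3 -m jog '0 0 -0.004 0 0 0.5 0; 0 0 0 0 0 0.6 0; 0 0 0 0 0 0.6 0; 0 0 0 0 0 0.6 0; 0 0 0 0 0 0.6 0; 0 0 0 0 0 0.6 0; 0 0 0 0 0 0.4 0; 0 0 0 0 0 0.24 0; 0 0 0 -0.3 0 0 0; 0 0 0 -0.3 0 0 0'
python3 -m jog '0 0 0 -0.2 0 0 0; 0 0 0 -0.1 0 0 0; 0 0 0 -0.1 0 0 0; 0 0 0 -0.1 0 0 0; 0 0 0 -0.1 0 0 0; 0 0 0 0 0 0 0'
python3 -c "
from h import *
s=manip.sense();print(loc(s['ee_pos']))"
```

```text
time_s: 3.25
ee_pos: [0.4267, 0.0214, 0.0848]
orientation: [0.074, 0.997, 0.0, -0.0]
force: [0.9, -0.6, 1.1]
gripper_width: 0.0001
grip_force: 0.0
time_s: 3.75
ee_pos: [0.451, 0.0171, 0.0851]
orientation: [0.074, 0.997, -0.0, 0.001]
force: [0.2, 0.0, -0.7]
gripper_width: -0.0001
grip_force: 0.0
[-0.20908545  0.05319027  0.08509962]
```

```bash
python3 -m jog '0 0 0 -0.08 0 0 0; 0 0 0 -0.08 0 0 0; 0 0 0 -0.08 0 0 0; 0 0 0 -0.08 0 0 0; 0 0 0 -0.08 0 0 0; 0 0 0 -0.08 0 0 0'
python3 -m jog '0 0 0 -0.08 0 0 0; 0 0 0 -0.08 0 0 0; 0 0 0 -0.08 0 0 0; 0 0 0 -0.08 0 0 0; 0 0 0 -0.08 0 0 0; 0 0 0 -0.08 0 0 0'
python3 -c "
from h import *
s=manip.sense();print(loc(s['ee_pos']))"
```

```text
time_s: 4.25
ee_pos: [0.4682, 0.0145, 0.0844]
orientation: [0.074, 0.997, -0.0, -0.001]
force: [-2.4, -0.1, 1.7]
gripper_width: -0.0005
grip_force: 1.4
time_s: 4.75
ee_pos: [0.4879, 0.0114, 0.0844]
orientation: [0.074, 0.997, -0.0, -0.0]
force: [-3.5, -1.7, 0.1]
gripper_width: -0.0001
grip_force: 1.4
[-0.17178573  0.05324522  0.08444723]
```

Pushing at about 3.5 N; roughly 19 mm to go. Slowing toward the stop.

```bash
python3 -m jog '0 0 0 -0.08 0 0 0; 0 0 0 -0.08 0 0 0; 0 0 0 -0.06 0 0 0; 0 0 0 -0.06 0 0 0; 0 0 0 -0.06 0 0 0'
python3 -m jog '0 0 0 -0.04 0 0 0; 0 0 0 -0.04 0 0 0; 0 0 0 -0.04 0 0 0'
python3 -m jog '0 0 0 -0.04 0 0 0; 0 0 0 -0.03 0 0 0'
python3 -c "
from h import *
s=manip.sense();print(loc(s['ee_pos']))"
```

```text
time_s: 5.17
ee_pos: [0.5015, 0.0096, 0.0846]
orientation: [0.074, 0.997, -0.0, -0.0]
force: [-2.6, -1.1, -0.9]
gripper_width: 0.0001
grip_force: 1.4
time_s: 5.42
ee_pos: [0.5062, 0.0089, 0.0847]
orientation: [0.074, 0.997, 0.0, -0.0]
force: [-3.5, -1.3, -1.4]
gripper_width: -0.0001
grip_force: 1.3
time_s: 5.58
ee_pos: [0.509, 0.0085, 0.0847]
orientation: [0.074, 0.997, 0.0, 0.0]
force: [-2.8, 0.6, -1.7]
gripper_width: 0.0003
grip_force: 1.3
[-0.15044204  0.05360633  0.08471909]
```

```bash
python3 -m jog '0 0 0 -0.03 0 0 0; 0 0 0 -0.03 0 0 0'
python3 -m jog '0 0 0 -0.03 0 0 0; 0 0 0 -0.03 0 0 0'
```

```text
time_s: 5.75
ee_pos: [0.5098, 0.0083, 0.0847]
orientation: [0.074, 0.997, 0.0, -0.002]
force: [-9.5, -0.2, 5.4]
gripper_width: 0.0001
grip_force: 4.3
time_s: 5.92
ee_pos: [0.5099, 0.0084, 0.0844]
orientation: [0.074, 0.997, 0.0, -0.004]
force: [-13.9, 0.9, 8.5]
gripper_width: -0.0001
grip_force: 6.6
```

```bash
python3 -m jog '0 0 0 0.2 0 0 0; 0 0 0 0.3 0 0 0; 0 0 0 0 0 -0.5 0; 0 0 0 0 0 -0.7 0; 0 0 0 0 0 -0.7 0; 0 0 0 0 0 -0.7 0; 0 0 0 0 0 -0.7 0; 0 0 0 0 0 -0.7 0; 0 0 0 0 0 -0.7 0; 0 0 0 0 0 -0.4 0'
python3 - <<'E'
from h import *
s=manip.sense();print(loc(s['ee_pos']),s['ee_pos'])
b=camera('side')[...,::-1];a=camera('top')[...,::-1]
r=lambda i:cv2.resize(i,None,fx=2.8,fy=2.8,interpolation=2)
cv2.imwrite('pics/s2.png',r(b[100:310,130:400]));cv2.imwrite('pics/t2.png',r(a[90:270,200:440]))
hx=.038
for a in(.8543,.7,.55,.4,.25,.12,0.):
    x=hx-.14*np.cos(a)+.027*np.sin(a);z=.118+.14*np.sin(a)+.027*np.cos(a)
    print(round(a,2),'tcp local x,z',round(x+.009,4),round(z+.019,4))
go(wor([.038-.14*np.cos(.8543)+.027*np.sin(.8543)+.009,.05,.31]))
E
```

```text
time_s: 6.75
ee_pos: [0.4958, 0.0109, 0.2931]
orientation: [0.074, 0.997, 0.0, 0.004]
force: [-0.1, 0.5, 0.4]
gripper_width: 0.0003
grip_force: 0.0
[-0.16384756  0.05397648  0.2931385 ] [0.49583389 0.01089347 0.2931385 ]
0.85 tcp local x,z -0.0246 0.2603
0.7 tcp local x,z -0.0427 0.2478
0.55 tcp local x,z -0.0582 0.2332
0.4 tcp local x,z -0.0714 0.2164
0.25 tcp local x,z -0.082 0.1978
0.12 tcp local x,z -0.0888 0.1806
0.0 tcp local x,z -0.093 0.164
turn [0.001 0.007 0.004] shift old axes [-3.46 -0.12 -0.38] new axes [-3.46 -0.1  -0.42]
```

View pics/s2.png

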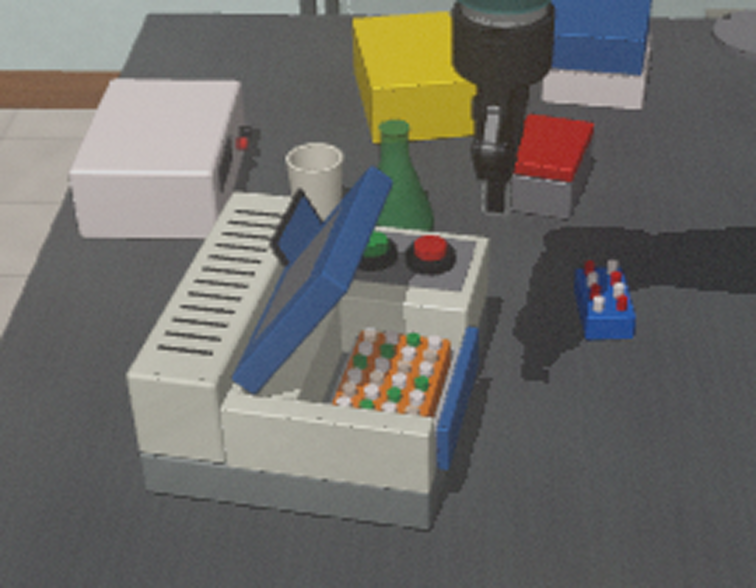

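```bash
python3 -m jog '0 0.007 0.004 0 0 -0.42 0; 0 0 0 -0.5 -0.1 0 0; 0 0 0 -0.6 0 0 0; 0 0 0 -0.6 0 0 0; 0 0 0 -0.6 0 0 0; 0 0 0 -0.6 0 0 0; 0 0 0 -0.5 0 0 0; 0 0 0 -0.06 0 0.3 0; 0 0 0 0 0 0.4 0; 0 0 0 0 0 0.2 0'
python3 - <<'E'
from h import *
s=manip.sense();print(loc(s['ee_pos']),s['ee_pos'])
go(wor([-.0246,.05,.2603]))
E
```

```text
time_s: 7.68
ee_pos: [0.6285, -0.0142, 0.2648]
orientation: [0.077, 0.997, 0.001, -0.007]
force: [0.2, 0.1, 3.9]
gripper_width: -0.0001
grip_force: 1.6
[-0.02891572  0.04958948  0.26481473] [ 0.62847588 -0.01424519  0.26481473]
turn [ 0.    -0.009 -0.   ] shift old axes [-0.11  0.01  0.11] new axes [-0.11  0.01  0.11]
```

```bash
python3 -m jog '0 0 0 0.09 0 0.1 0; 0 0 0 0.11 0 0.08 0; 0 0 0 0.11 0 0.08 0; 0 0 0 0.11 0 0.09 0'
python3 - <<'E'
from h import *
s=manip.sense();print(loc(s['ee_pos']))
go(wor([-.0427,.05,.2478]))
E
```

```text
time_s: 8.02
ee_pos: [0.6126, -0.0118, 0.2549]
orientation: [0.077, 0.997, 0.0, -0.004]
force: [1.6, -0.2, 3.4]
gripper_width: 0.0001
grip_force: 1.5
[-0.04493755  0.04958896  0.25493941]
turn [ 0.    -0.006 -0.   ] shift old axes [-0.06  0.01  0.18] new axes [-0.06  0.01  0.18]
```

```bash
python3 -m jog '0 0 0 0 0 0.1 0; 0 0 0 0 0 0.1 0; 0 0 0 0.05 0 0.1 0; 0 0 0 0.07 0 0.1 0; 0 0 0 0.08 0 0.1 0; 0 0 0 0.08 0 0.1 0'
python3 - <<'E'
from h import *
s=manip.sense();print(loc(s['ee_pos']))
go(wor([-.0582,.05,.2332]))
E
```

```text
time_s: 8.52
ee_pos: [0.601, -0.0101, 0.2299]
orientation: [0.077, 0.997, 0.0, -0.006]
force: [0.8, -0.4, 3.9]
gripper_width: 0.0
grip_force: 1.6
[-0.05671445  0.04946592  0.22993162]
turn [-0.    -0.007 -0.   ] shift old axes [ 0.04  0.01 -0.08] new axes [ 0.04  0.01 -0.08]
```

```bash
python3 -m jog '0 0 0 0.09 0 0.1 0; 0 0 0 0.09 0 0.1 0; 0 0 0 0.08 0 0.1 0; 0 0 0 0.08 0 0.1 0; 0 0 0 0.06 0 0.1 0; 0 0 0 0.06 0 0.1 0; 0 0 0 0.06 0 0.1 0; 0 0 0 0.05 0 0.1 0'
python3 - <<'E'
from h import *
s=manip.sense();print(loc(s['ee_pos']))
go(wor([-.0888,.05,.1806]))
E
```

```text
time_s: 9.18
ee_pos: [0.578, -0.0064, 0.198]
orientation: [0.077, 0.997, 0.0, -0.006]
force: [-1.3, 0.3, 3.4]
gripper_width: -0.0001
grip_force: 1.4
[-0.08000255  0.04950941  0.19796452]
turn [ 0.    -0.008 -0.   ] shift old axes [0.21 0.01 0.44] new axes [0.22 0.01 0.43]
```

```bash
python3 -m jog '0 0 0 0.05 0 0.1 0; 0 0 0 0.04 0 0.1 0; 0 0 0 0.04 0 0.1 0; 0 0 0 0.03 0 0.1 0; 0 0 0 0.03 0 0.1 0; 0 0 0 0.02 0 0.1 0; 0 0 0 0.02 0 0.08 0'
python3 -m jog '0 0 0 0 0 0.06 0; 0 0 0 0 0 0.06 0'
python3 -m jog '0 0 0 0 0 0.04 0; 0 0 0 0 0 0.03 0'
python3 -c "
from h import *
s=manip.sense();print(loc(s['ee_pos']))"
```

```text
time_s: 9.77
ee_pos: [0.5688, -0.0051, 0.1707]
orientation: [0.077, 0.997, 0.0, -0.006]
force: [-1.6, 0.2, 2.9]
gripper_width: -0.0003
grip_force: 1.3
time_s: 9.93
ee_pos: [0.569, -0.0051, 0.1662]
orientation: [0.078, 0.997, 0.0, -0.006]
force: [-1.9, 0.8, 2.1]
gripper_width: -0.0003
grip_force: 1.3
time_s: 10.1
ee_pos: [0.5691, -0.0051, 0.164]
orientation: [0.078, 0.997, 0.0, -0.006]
force: [-4.2, 1.0, 10.4]
gripper_width: 0.0002
grip_force: 5.2
[-0.0890198   0.04943337  0.16398757]
```

Force rises at z = 0.164 as predicted for shut; press a little more, then lift and move over the green button.

```bash
python3 -m jog '0 0 0 0 0 0.04 0; 0 0 0 0 0 0.04 0; 0 0 0 0 0 0 0'
python3 -m jog '0 0 0 0 0 -0.3 0; 0 0 0 0 0 -0.6 0; 0 0 0 0 0 -0.6 0; 0 0 0 0 0 -0.2 0; 0 -0.007 0 0.3 -0.4 0 0; 0 0 0 0.3 -0.6 0 0; 0 0 0 0 -0.6 0 0; 0 0 0 0 -0.6 0 0; 0 0 0 0 -0.2 0 0; 0 0 0 0 0 0 0'
python3 - <<'E'
from h import *
s=manip.sense();print(loc(s['ee_pos']))
b=camera('side')[...,::-1];a=camera('top')[...,::-1]
r=lambda i:cv2.resize(i,None,fx=2.8,fy=2.8,interpolation=2)
cv2.imwrite('pics/s3.png',r(b[100:310,130:400]))
cv2.imwrite('pics/w3.png',camera('wrist')[...,::-1])
E
```

```text
time_s: 10.35
ee_pos: [0.5691, -0.0051, 0.1639]
orientation: [0.077, 0.997, 0.0, -0.005]
force: [-8.9, 0.6, 18.6]
gripper_width: 0.0002
grip_force: 9.3
time_s: 11.18
ee_pos: [0.5313, -0.0979, 0.2283]
orientation: [0.079, 0.997, -0.0, 0.0]
force: [0.3, -0.2, 1.1]
gripper_width: 0.0003
grip_force: 0.0
[-0.11205298 -0.04801218  0.22831569]
```

View pics/s3.png

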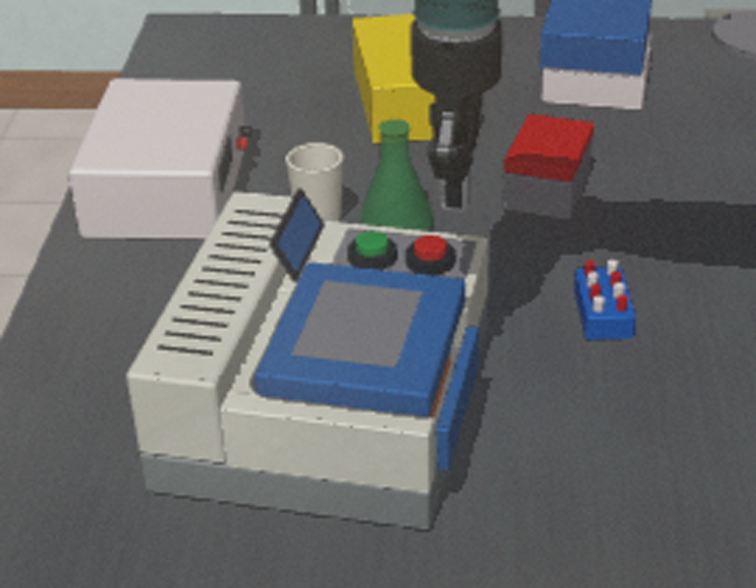

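View pics/w3.png

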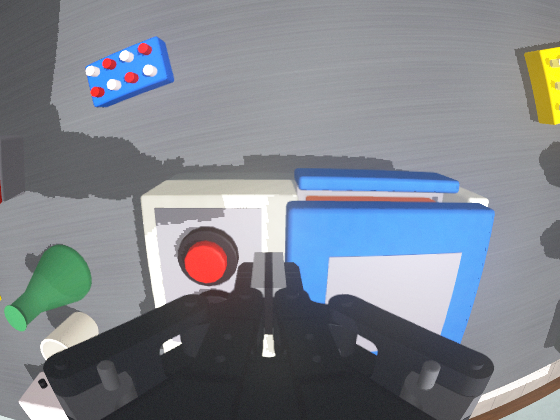

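Run:
```python
from h import *
for nm,t,q in(('green',(428,298),(373,241)),('red',(421,362),(430,244))):
    o1,d1=ray('top',200+t[0]/3.3,90+t[1]/3.3);o2,d2=ray('side',130+q[0]/2.8,100+q[1]/2.8)
    d1/=np.linalg.norm(d1);d2/=np.linalg.norm(d2)
    k=np.linalg.lstsq(np.c_[d1,-d2],o2-o1,rcond=None)[0];a=o1+k[0]*d1;b=o2+k[1]*d2
    P=(a+b)/2;print(nm,P,np.linalg.norm(a-b),loc(P))
    for z in(.13,.14):print(loc(o1+d1*(z-o1[2])/d1[2]))
go(wor([-.022,-.094,.2283]))
```

```text
green [ 0.61089374 -0.15686827  0.13276392] 0.0029903616192902068 [-0.02429763 -0.09403902  0.13276392]
[-0.02221919 -0.09406664  0.13      ]
[-0.02425385 -0.09342427  0.14      ]
red [ 0.55543098 -0.14941933  0.13507947] 0.0013480494187908764 [-0.08024568 -0.09523054  0.13507947]
[-0.07875383 -0.09550597  0.13      ]
[-0.08035297 -0.09485251  0.14      ]
turn [ 0. -0.  0.] shift old axes [-2.26 -1.2   0.  ] new axes [-2.26 -1.2   0.  ]
```

```bash
python3 -m jog '0 0 0 -0.5 -0.3 0 0; 0 0 0 -0.6 -0.3 0 0; 0 0 0 -0.6 -0.3 0 0; 0 0 0 -0.4 -0.3 0 0; 0 0 0 -0.14 0 0 0; 0 0 0 0 0 0.4 0; 0 0 0 0 0 0.4 0; 0 0 0 0 0 0.4 0; 0 0 0 0 0 0.3 0; 0 0 0 0 0 0 0'
python3 - <<'E'
from h import *
s=manip.sense();print(loc(s['ee_pos']))
b=camera('side')[...,::-1];a=camera('top')[...,::-1]
A=cv2.resize(b[130:230,220:320],None,fx=4,fy=4,interpolation=2);B=cv2.resize(a[130:230,270:370],None,fx=4,fy=4,interpolation=2)
cv2.imwrite('pics/c4.png',np.hstack([A,B]))
E
```

```text
time_s: 12.17
ee_pos: [0.6101, -0.1555, 0.1654]
orientation: [0.077, 0.997, 0.001, -0.003]
force: [-1.0, 0.7, -0.6]
gripper_width: -0.0
grip_force: 0.0
[-0.02526248 -0.09282675  0.16535827]
```

View pics/c4.png

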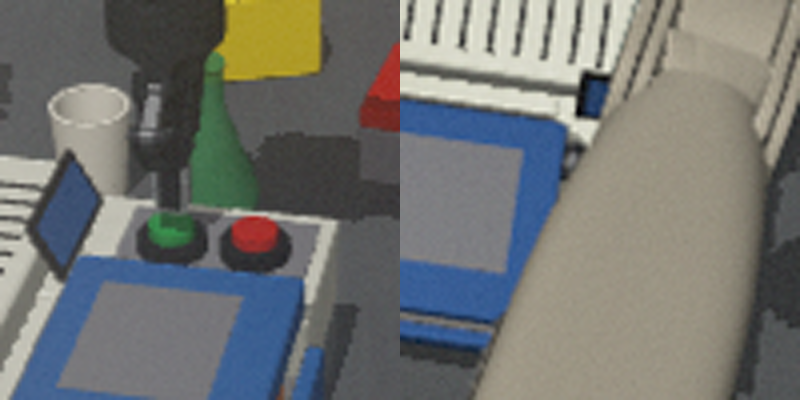

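```bash
python3 -m jog '0 0 0 -0.04 -0.03 0.1 0; 0 0 0 0 0 0.08 0; 0 0 0 0 0 0.08 0'
python3 -m jog '0 0 0 0 0 0.05 0; 0 0 0 0 0 0.05 0'
python3 -m jog '0 0 0 0 0 0.05 0; 0 0 0 0 0 0.05 0'
```

```text
time_s: 12.52
ee_pos: [0.6146, -0.1593, 0.1592]
orientation: [0.078, 0.997, -0.0, 0.001]
force: [-0.2, 0.9, 0.4]
gripper_width: -0.0
grip_force: 0.0
time_s: 12.68
ee_pos: [0.614, -0.1592, 0.1547]
orientation: [0.078, 0.997, -0.0, 0.0]
force: [-0.4, -0.6, 2.4]
gripper_width: -0.0001
grip_force: 1.2
time_s: 12.85
ee_pos: [0.614, -0.1592, 0.151]
orientation: [0.078, 0.997, -0.0, 0.0]
force: [-1.1, 0.3, 4.8]
gripper_width: 0.0002
grip_force: 2.3
```

```bash
python3 -m jog '0 0 0 0 0 0.05 0; 0 0 0 0 0 0.03 0'
python3 -m jog '0 0 0 0 0 0.04 0; 0 0 0 0 0 0.03 0; 0 0 0 0 0 0 0'
```

```text
time_s: 13.02
ee_pos: [0.6141, -0.1592, 0.1503]
orientation: [0.077, 0.997, -0.0, 0.001]
force: [-7.2, 1.3, 20.7]
gripper_width: 0.0001
grip_force: 10.3
time_s: 13.27
ee_pos: [0.6142, -0.1593, 0.1501]
orientation: [0.077, 0.997, -0.001, 0.001]
force: [-9.5, 3.6, 26.9]
gripper_width: -0.0004
grip_force: 13.1
```

```bash
python3 -m jog '0 0 0 0 0 -0.2 0; 0 0 0 0 0 -0.3 0; 0 0 0 0 0 -0.6 0; 0 0 0 0 0 -0.6 0; 0 0 0 0 0 -0.6 0; 0 0 0 0.6 0 -0.4 0; 0 0 0 0.6 0 0 0; 0 0 0 0.6 0 0 0; 0 0 0 0.6 0.3 0 0; 0 0 0 0 0 0 0'
python3 - <<'E'
from h import *
b=camera('side')[...,::-1];a=camera('wrist')[...,::-1]
A=cv2.resize(b[130:310,160:360],None,fx=2,fy=2,interpolation=2);B=a[60:420,80:460]
cv2.imwrite('pics/c5.png',np.hstack([A,B]));print(manip.sense()['force'])
E
```

```text
time_s: 14.1
ee_pos: [0.5162, -0.1301, 0.2517]
orientation: [0.077, 0.997, 0.001, -0.003]
force: [-1.2, 0.7, 0.0]
gripper_width: 0.0002
grip_force: 0.0
[ 0.09105865 -0.85414429  0.76913049]
```

View pics/c5.png

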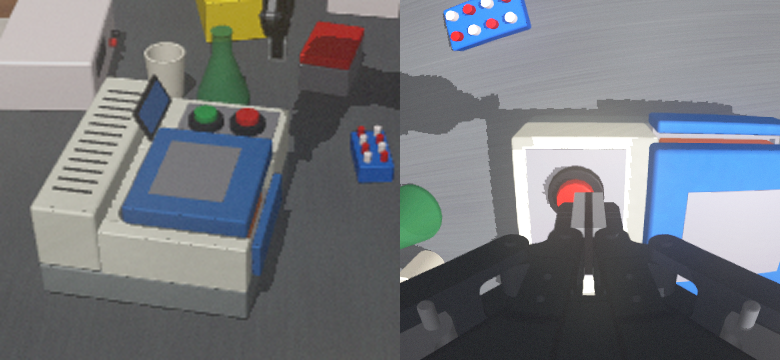

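The pictures show the lid flat, the tray home and the green button back up, and the arm is touching nothing.

```bash
python3 -c "
from bench import manip
print(manip.close_job())"
```

```text
the job is handed in; nothing more can be done
None
```

The job is handed in at about 14 s on the robot's clock: I pushed the tray home against its stop, shut the lid flat, then pressed the green start button to its end stop and released it, without pressing the red button or disturbing anything else that I could see in the pictures.

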